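Unlatch the guard gate and hold it open

TASK

Open the gate of the small barred steel guard on the bench so that a colleague can lift the copper bowl out. Squeeze together the two jaws of the catch nearest the hinge until they are well in, then those of the catch nearest the gate's free end; next swing the gate out by its upright post handle, past the click of its detent, until it stands about square to the guard, and hold it there against its closing spring. Finish with the handle still held; leave the tape roll, the pliers and the brass weight alone.

Things in the scene. Friction and masses are not known exactly. Their poses are not given: they have to be found in the camera images.
- guard: barred steel guard (small open-topped cage, 170 deep x 270 wide x 100 high) fixed to the bench, copper bowl inside. Origin on the bench at the middle of its front, in the plane of the closed gate; x points into the guard (away from the robot), y to its left, z up. A flat top rail (x 13 to 75) runs along y behind the gate's top, top face at z = 100; both catches sit on it
- gate_hinge (a point): point on the gate's vertical hinge axis, at z = 100; in the guard frame x = 0, y = +105 (the left end of the gate). Axes as the guard's. The gate leaf runs 200 from the hinge, z 12 to 98, with four small keeper pegs up to z = 120; the detent block stands 35 to 75 left of the hinge, up to z = 118
- gate (a joint): gate angle, rad: 0 = closed, grows as the free end swings out toward the robot, clockwise seen from above; 1.57 = square to the guard, stop at 1.75. A sprung detent centred on 0.75 takes about 4 N more at the handle to push past; the gate is past it from 1.05. Let go beyond that, its spring closes it to about 0.95, where it stops on the detent, so wide open it must be held
- handle_grip (a point): grip point of the gate's upright post handle: round steel, 18 diameter, clear from z = 85 to its top at z = 150; the point is on its axis at z = 130. In the guard frame with the gate closed x = -45, y = -80: 185 along the leaf from the hinge and 45 in front of it. Turns with the gate; axes as the guard's when closed. The gate's spring pulls 0.6 N here when closed, 2 N when wide open
- hinge_catch_mid (a point): middle of the catch nearest the hinge, z = 127, between its two jaw tabs (guard frame x = 50, y = +55); axes as the guard's. Tabs: upright plates 20 along x, 6 thick along y, z 104 to 140, centred 20 left and right of this point: 46 over their outer faces latched, 22 fully squeezed. Between them a stop block 12 wide, top z = 122. Hooks on the tabs reach 64 toward -x and hold the gate's pegs
- end_catch_mid (a point): the same point of the second, identical catch, nearest the gate's free end (guard frame x = 50, y = -40); 95 between the two catches
- hinge_catch_left (a joint): inward travel of the left (+y) jaw of the hinge catch, m: about 0 latched, 0.012 fully in; its hook is clear of the gate from 0.008. Slides stiffly (5 N) and stays where it is pushed
- hinge_catch_right (a joint): the same for the right (-y) jaw of the hinge catch, inward is +y
- end_catch_left (a joint): the same for the left jaw of the end catch
- end_catch_right (a joint): the same for the right jaw of the end catch
- tape_roll: bystander: roll of masking tape lying flat, 104 diameter, 25 high; origin under its centre
- flat_pliers: bystander: red-handled pliers lying flat, 180 long, 17 high; origin under the middle
- brass_weight: bystander: brass weight with a knob, 44 diameter, 55 high; origin under its centre
- copper_bowl: raised copper bowl, 101 diameter, 41 high, standing loose on the guard's floor plate (4 thick); origin under its centre. Nothing is done with it

How it is judged (in metres and radians):
On the way, in this order (a step that is already met when the one before it is completed fails the run):
1. the hinge catch is squeezed clear: both jaws in by more than 8 mm (value of joint each of hinge_catch_left, hinge_catch_right above 0.008 m), for 0.1 s.
2. the end catch is squeezed clear: both jaws in by more than 8 mm (value of joint each of end_catch_left, end_catch_right above 0.008 m), for 0.1 s.
3. the gate is swung past its detent (value of joint gate above 1.1 rad), for 0.1 s.
At the end, for the whole second after the job is handed in: The gate stands still, open by more than 1.35 rad (77 degrees), held by the fingers (contact of more than 0.5 N, TCP within 50 mm of the handle's grip point); all four jaws are still in by more than 6 mm (value of joint gate above 1.35 rad and velocity of joint gate between -0.1 and 0.1 rad/s and contact force between the fingers and gate above 0.5 N and value of joint each of hinge_catch_left, hinge_catch_right, end_catch_left, end_catch_right above 0.006 m and distance between the grasp point and handle_grip below 0.05 m); the arm keeps its last pose, push and grip.
It fails at once if a bystander (tape roll, pliers, brass weight) is moved by more than 30 mm (distance of any of tape_roll, flat_pliers, brass_weight from where it was at the start of the episode above 0.03 m).
It also fails if it takes over 53 s, if anything falls off the work surface, if the arm or the gripper's body presses on something with over 40 N, if the wrist force passes 120 N, or if a joint passes its speed limit or range.

ROBOT

A 6-joint arm with a two-finger parallel gripper is mounted at the origin on a cart in front of the work surface, level with it; the furniture and walls round the work are solid. World frame = base frame: x ahead of the robot, y to its left, z up, the work surface at z = 0. Lengths are in mm, angles in rad, forces in N, time in s.
With the tool pointing down it reaches from about 350 to 875 mm from the base axis. Payload 4.2 kg.
Tool frame: the origin (TCP) lies between the finger pads, 19 mm behind the fingertips; this is the grasp point; z points along the fingers, y is the line along which they close (so a half turn about z gives the same grasp; the last joint's range is limited). The gripper opens to 85 mm and grips with 20 to 120 N. Pads are 22 mm wide; open, the fingers measure 114 mm over their backs; the gripper's body (76 mm by 85 mm) begins 54 mm behind the grasp point. The pads swing forward as they close: fully open they stand 13 mm farther back than shut.
Start: joints at [-0.876, 0.385, 0.008, 0, -1.194, -0.259], TCP at [263.847, -566.555, 250.012] pointing down, gripper open.
Joint ranges: [-3.14, 3.14], [-1.21, 2.06], [-1.07, 1.41], [-3.16, 2.05], [-2.99, -0.16], [-3.1, 3.1]. Speed limits (rad/s): [2.79, 2.79, 3.14, 3.14, 3.14, 3.14].

INTERFACE

Orientations are given as a unit quaternion [x, y, z, w].
In Python, from bench import arm gives the robot as it stands.
- The arm moves only by the shell command python3 -m pendant 'ROWS'. ROWS is JSON, a list of rows, each a list of 7 numbers: the shift along the tool's x, y, z in m, then the turn, a rotation vector about the tool's x, y, z in degrees, then the finger opening in m, from 0 to 0.0854. In form: [[x, y, z, wx, wy, wz, fingers], ...]. A call has 1 to 12 rows; each row shifts and turns the commanded pose from where the row before left it, along the tool's axes as they then stand; what a row does not reach is not made up. A row lasts 1/10 s, in which the tool goes at most 50 mm and 8.59 degrees, less where a joint would pass 70% of its speed; a pose out of reach is approached as far as the arm can. A call is refused whole if a number of a shift passes 0.05 or a number of a turn 8.59, either way. A call with a gripper value outside its range is refused whole. The fingers move at their own pace and stop on an object; the grip force is fixed at half the most. Time passes only in rows, so rows that do not move let the fingers close. It gives the time, the measured TCP pose, the force, the opening and the grip force at its end, in the units of the state.
- arm.read_state(): the state, without advancing time (a new reading comes with each control period).
- arm.get_image(name): name is "side" or "top" or "wrist"; returns a dict with "image" (400x640x3 uint8, red, green, blue), "fx", "fy", "cx", "cy" (pixels), "k1" (the pictures are not rectified: a ray, as slopes to the right and down, at radius r is drawn at 1 + k1 r^2 times it, then the intrinsics apply), "xyz" and "rotation" of the camera in the world. Camera axes: x right, y down, z forward; pixel columns grow to the right and rows downward; lengths in mm; the calibration is good to about 2 mm. A picture is of the moment at which its call begins. There is no depth.
- arm.job_done(): hands the job in; it is judged then, once.
The state is a dict: "clock": time; "joints": joint angles; "joint_vel": joint speeds; "joint_efforts": joint torques, N m; "position": TCP position; "ee_rot": TCP orientation; "contact_force": force on the tool from outside, world axes, zero at the start; "wrist_torque": the same for the moment, N m; "gripper_width": finger opening in mm; "grasp_force": force on a finger pad.
Only numpy, scipy, OpenCV 4.12 (cv2) and the standard library are available. Lean on these libraries where they do the work, as an engineer would, in place of code of your own. Each camera call takes 0.05 s, during which the arm holds its last target. There are 200 camera calls.

## Working session

There is one attempt and no reset: what is moved stays moved. The work goes in short steps, Python scripts to look and compute and a shell command to move; the robot and the scene stay as the last step left them, time stands still between calls to the robot, and variables do not carry over. Pictures are saved under pics/ and viewed, at most 10 in all, crops included, and the job is handed in when it is done.

```bash
mkdir -p pics; python3 - <<'E'
from bench import arm
import cv2
for n in("top","side"):
    d=arm.get_image(n); cv2.imwrite(f"pics/{n}0.png",d["image"][:,:,::-1])
    print(n,{k:v for k,v in d.items() if k!="image"})
print(arm.read_state())
E
```

```text
top {'fx': 507.71613491032576, 'fy': 507.71613491032576, 'cx': 320.1440145177059, 'cy': 205.67006314138075, 'k1': -0.15456069522255378, 'xyz': array([ 355.19976394,   20.40412466, 1279.07433411]), 'rotation': array([-0.70070803,  0.70817085, -0.05994902,  0.06251736])}
side {'fx': 489.2801885303929, 'fy': 489.2801885303929, 'cx': 319.8801829094322, 'cy': 199.50708311082576, 'k1': -0.1397124891663588, 'xyz': array([  132.79185926, -1097.60924283,  1035.60504216]), 'rotation': array([ 0.8844849 , -0.16300321,  0.08364642, -0.4290917 ])}
{'clock': 0.1, 'joints': array([-8.76418758e-01,  3.85469388e-01,  6.77372119e-03, -4.33842488e-04,
       -1.19402910e+00, -2.58606867e-01]), 'joint_vel': array([ 0.00078043, -0.0019843 ,  0.00348734,  0.00133119,  0.00077861,
        0.00079766]), 'joint_efforts': array([-8.46505372e-04, -3.93320024e+01,  1.88928115e+01,  4.19792980e+00,
       -2.65820490e-03, -1.01260600e-06]), 'position': array([ 263.63179187, -566.13805676,  249.04172041]), 'ee_rot': array([-2.16087239e-01,  9.76373563e-01,  9.49294537e-04, -2.63084175e-04]), 'contact_force': array([-0.11409095,  0.2956797 , -0.49475233]), 'wrist_torque': array([ 0.07618196, -0.01184965,  0.01241986]), 'grasp_force': 0.0, 'gripper_width': 85.72888653498875}
```

View pics/top0.png

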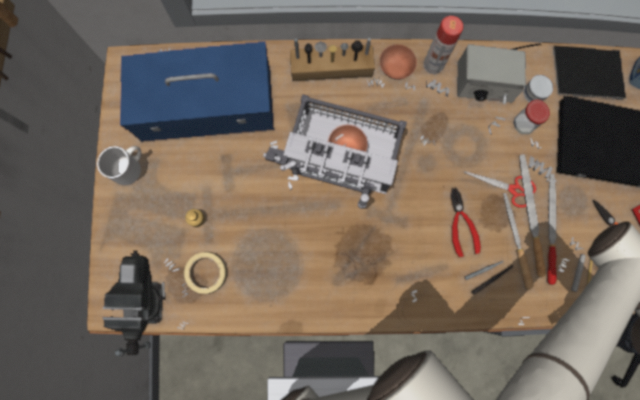

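View pics/side0.png

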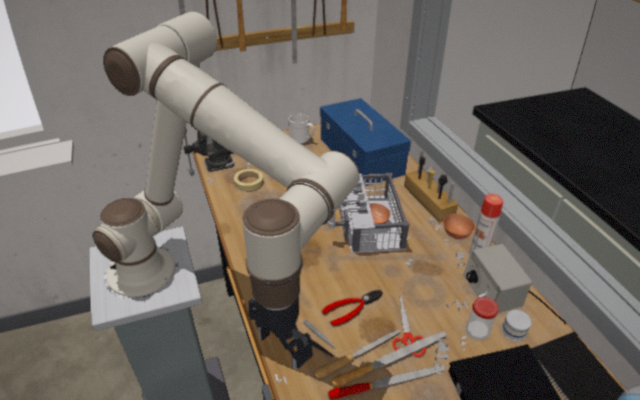

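The top view shows the guard around (345,145), with the gate side toward the robot and the handle at about (365,198). The bystanders are well clear of it. I'll enlarge this area next.

```bash
python3 - <<'E'
import cv2
i=cv2.imread("pics/top0.png")[90:215,260:420]
cv2.imwrite("pics/top0c.png",cv2.resize(i,None,fx=4.8,fy=4.8,interpolation=cv2.INTER_CUBIC))
E
```

```text
(no output)
```

View pics/top0c.png

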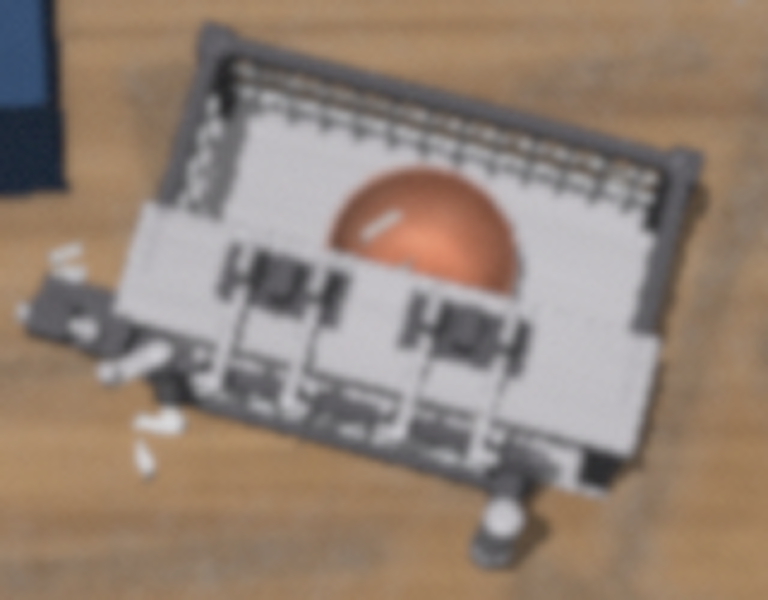

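The crop shows the following pixel positions:
- Rail corners at (147,203), (658,337), (115,305) and (632,452).
- Stop blocks at (282,280) and (467,330).
- Handle top at (505,515).

Next I'll fit the guard pose to these.

```bash
cat > h.py <<'E'
import numpy as np
from scipy.spatial.transform import Rotation as R
from scipy.optimize import least_squares
def proj(P,d):
    q=R.from_quat(d["rotation"]).inv().apply(np.atleast_2d(P)-d["xyz"])
    s=q[:,:2]/q[:,2:]; s=s*(1+d["k1"]*(s**2).sum(1,keepdims=True))
    return s*[d["fx"],d["fy"]]+[d["cx"],d["cy"]]
def G(p,pts):
    return R.from_euler('z',p[2]).apply(np.atleast_2d(pts))+[p[0],p[1],0]
def fit(d,pts,px,x0=(550,0,-.25)):
    r=least_squares(lambda p:(proj(G(p,pts),d)-px).ravel(),x0,x_scale=[10,10,.1],loss='soft_l1')
    return r.x,proj(G(r.x,pts),d)-px
E
python3 - <<'E'
from h import *
from bench import arm
d=arm.get_image("top")
pts=np.array([[75,135,100],[75,-135,100],[13,135,100],[13,-135,100],[50,55,122],[50,-40,122],[-45,-80,150]],float)
px=np.array([[147,203],[658,337],[115,305],[632,452],[282,280],[467,330],[505,515]])/4.8+[259.6,89.6]
p,r=fit(d,pts,px); print(p,r.round(2))
n=dict(hinge=[50,55,127],end=[50,-40,127],handle=[-45,-80,130],hingeax=[0,105,100])
for k,v in n.items(): print(k,G(p,v).round(1))
s=arm.read_state(); print(s["position"],R.from_quat(s["ee_rot"]).as_matrix().round(3))
E
```

```text
[ 6.36385381e+02 -1.31540005e+01 -2.79231834e-01] [[-0.61 -0.45]
 [ 0.82  0.18]
 [-1.09  2.04]
 [ 0.1   0.49]
 [ 0.19 -1.22]
 [ 0.48 -1.34]
 [-0.11  0.44]]
hinge [[699.6  25.9 127. ]]
end [[673.4 -65.4 127. ]]
handle [[571.1 -77.7 130. ]]
hingeax [[665.3  87.8 100. ]]
[ 263.65705513 -566.21938567  249.17455691] [[-0.907 -0.422 -0.001]
 [-0.422  0.907  0.001]
 [ 0.     0.002 -1.   ]]
```

```bash
python3 -m pendant '[[0,0,0,0,0,8.19,0.085],[0,0,0,0,0,8.19,0.085],[0,0,0,0,0,8.19,0.085],[0,0,0,0,0,8.19,0.085],[0,0,0,0,0,8.19,0.085],[-0.016,0.043,0,0,0,0,0.085],[-0.016,0.043,0,0,0,0,0.085],[-0.016,0.043,0,0,0,0,0.085],[-0.016,0.043,0,0,0,0,0.085],[-0.016,0.043,0,0,0,0,0.085],[-0.016,0.043,0,0,0,0,0.085],[-0.016,0.043,0,0,0,0,0.085]]'
```

```text
clock: 1.35
position: [455.1, -306.3, 249.9]
ee_rot: [0.139, 0.99, 0.0, -0.0]
contact_force: [0.3, -1.0, 0.1]
gripper_width: 85.1
grasp_force: 0.0
```

```bash
python3 -m pendant '[[-0.016,0.043,0,0,0,0,0.085],[-0.016,0.043,0,0,0,0,0.085],[-0.016,0.043,0,0,0,0,0.085],[-0.016,0.043,0,0,0,0,0.085],[-0.016,0.043,0,0,0,0,0.085],[-0.016,0.043,0,0,0,0,0.085],[-0.016,0.043,0,0,0,0,0.085],[-0.016,0.043,0,0,0,0,0.085],[-0.016,0.043,0,0,0,0,0.085],[0,0,0,0,0,0,0.085]]'; python3 - <<'E'
from h import *
from bench import arm
import cv2
d=arm.get_image("wrist"); cv2.imwrite("pics/w1.png",d["image"][:,:,::-1]); print({k:v for k,v in d.items() if k!="image"})
s=arm.read_state(); print(s["joints"],s["position"],R.from_quat(s["ee_rot"]).as_matrix().round(3))
t=G([636.4,-13.2,-.2792],[50,55,250])[0]
print(R.from_quat(s["ee_rot"]).inv().apply(t-s["position"]))
E
```

```text
clock: 2.35
position: [701.4, 29.1, 247.5]
ee_rot: [0.137, 0.991, 0.0, -0.001]
contact_force: [0.1, -0.3, -0.1]
gripper_width: 84.8
grasp_force: 0.0
{'fx': 283.385562328159, 'fy': 283.385562328159, 'cx': 319.1218267685612, 'cy': 196.8028704106323, 'k1': -0.028607861840901853, 'xyz': array([624.76838588,  49.34818964, 371.22106528]), 'rotation': array([0.78720379, 0.59661167, 0.0942455 , 0.12442869])}
[ 2.68420302e-01  5.18214230e-01  2.18851945e-01 -4.59375135e-04
 -1.27390404e+00 -2.11476964e+00] [700.06234153  26.95021393 247.86882718] [[-0.962  0.272 -0.002]
 [ 0.272  0.962 -0.   ]
 [ 0.002 -0.001 -1.   ]]
[ 0.14121864 -1.1413932  -2.12981858]
```

View pics/w1.png

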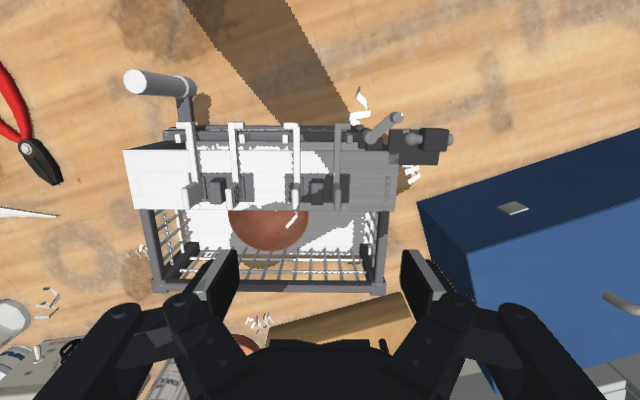

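The wrist view shows the handle top at (134,82). The rail corners are at (124,150), (134,208) and (396,209), with the tabs near row 190. I'll check these against the fit and enlarge.

```bash
python3 - <<'E'
from h import *
from bench import arm
import cv2
d=arm.get_image("wrist")
pts=np.array([[13,-135,100],[75,-135,100],[75,135,100],[-45,-80,150]],float)
px=np.array([[124,150],[134,208],[396,209],[134,82]],float)
print((proj(G([636.4,-13.2,-.2792],pts),d)-px).round(1))
p,r=fit(d,pts,px); print(p,r.round(1))
i=d["image"][60:220,110:460,::-1]
i=cv2.resize(i,None,fx=2.28,fy=2.28,interpolation=cv2.INTER_CUBIC)
P=[[50,55+s*y,z] for s in(1,-1) for y,z in((23,140),)]+[[50,-40+s*23,140] for s in(1,-1)]+[[-45,-80,150],[75,135,100],[75,-135,100],[13,-135,100],[13,135,100],[75,55,100]]
for u in proj(G(p,P),d): cv2.circle(i,tuple(((u-[110,60])*2.28).astype(int)),3,(0,0,255),-1)
for u in proj(G([636.4,-13.2,-.2792],P),d): cv2.circle(i,tuple(((u-[110,60])*2.28).astype(int)),3,(0,255,0),-1)
cv2.imwrite("pics/w1c.png",i)
E
```

```text
[[-0.   1.3]
 [ 2.1  3. ]
 [ 1.1  3.2]
 [ 3.2  1.4]]
[ 6.33827545e+02 -1.42484044e+01 -2.72569529e-01] [[-1.9 -0.1]
 [ 0.7  1.8]
 [ 0.1  0.4]
 [ 0.2 -1. ]]
```

View pics/w1c.png

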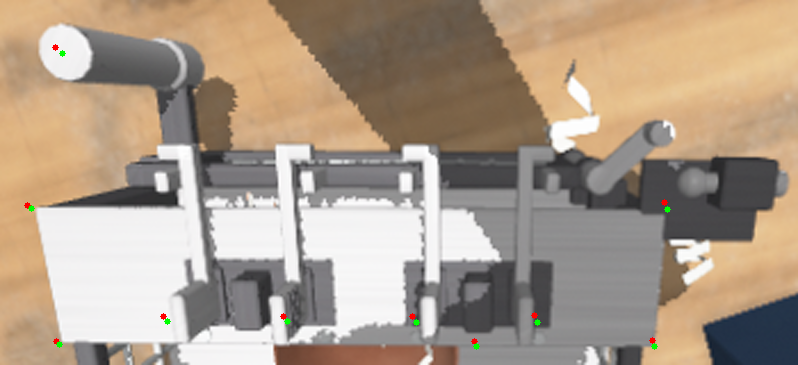

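The enlarged crop gives better positions. In crop pixels the handle top is at (68,52) and the rail corners are at (38,208), (62,342), (655,345) and (664,208). I'll refit, combining these with the top view.

```bash
python3 - <<'E'
from h import *
from bench import arm
d=arm.get_image("wrist")
pts=np.array([[13,-135,100],[75,-135,100],[75,135,100],[13,135,100],[-45,-80,150]],float)
px=np.array([[38,208],[62,342],[655,345],[664,208],[68,52]])/2.28+[110,60]
p,r=fit(d,pts,px); print(p,r.round(1))
P=[[50,y,140] for y in(78,32,-17,-63)]
print(((proj(G(p,P),d)-[110,60])*2.28).round())
s=arm.read_state(); q=R.from_quat(s["ee_rot"])
for k,v in dict(hinge=[50,55,130],end=[50,-40,130],handle=[-45,-80,130]).items(): print(k,q.inv().apply(G(p,v)[0]-s["position"]).round(1))
print("yaw tool y in guard frame deg",np.degrees(np.arctan2(*q.as_matrix()[:2,1][::-1]))-90-np.degrees(p[2]))
E
```

```text
[ 6.35553946e+02 -1.35391030e+01 -2.81139029e-01] [[-1.3 -0.5]
 [ 0.2  0.4]
 [ 0.6  0.3]
 [ 2.4  0.2]
 [-0.8  0. ]]
[[540. 321.]
 [419. 321.]
 [291. 320.]
 [171. 320.]]
hinge [  0.2   1.1 119.2]
end [  0.5 -93.9 119.3]
handle [  95.6 -133.7  119.4]
yaw tool y in guard frame deg 0.14966593840649622
```

```bash
python3 -m pendant '[[0,0.001,0.04,0,0,0,0.085],[0,0,0.04,0,0,0,0.085],[0,0,0.025,0,0,0,0.085],[0,0,0.013,0,0,0,0.085],[0,0,0,0,0,0,0.085]]'; python3 -m pendant '[[0,0,0,0,0,0,0.06],[0,0,0,0,0,0,0.04],[0,0,0,0,0,0,0.03],[0,0,0,0,0,0,0.02],[0,0,0,0,0,0,0.018],[0,0,0,0,0,0,0.018],[0,0,0,0,0,0,0.018],[0,0,0,0,0,0,0.018],[0,0,0,0,0,0,0.018],[0,0,0,0,0,0,0.018]]'
```

```text
clock: 3.0
position: [698.4, 24.0, 130.5]
ee_rot: [0.14, 0.99, -0.001, -0.002]
contact_force: [0.1, 0.4, 0.2]
gripper_width: 84.8
grasp_force: 0.0
clock: 4.0
position: [701.1, 26.6, 135.8]
ee_rot: [0.138, 0.99, 0.001, 0.003]
contact_force: [-1.3, 3.8, 7.1]
gripper_width: 19.1
grasp_force: 52.8
```

```bash
python3 - <<'E'
from bench import arm
import cv2
d=arm.get_image("wrist"); i=d["image"][100:400,160:480,::-1]
cv2.imwrite("pics/w2.png",cv2.resize(i,None,fx=1.8,fy=1.8,interpolation=cv2.INTER_CUBIC))
for _ in range(3):
  s=arm.read_state(); print(s["position"],s["gripper_width"],s["contact_force"],s["grasp_force"])
E
```

```text
[701.11295066  26.58389174 135.81268263] 19.047173948147627 [-1.99415231  4.51585051  7.29065423] 52.75309681892395
[701.11295066  26.58389174 135.81268263] 19.047173948147627 [-1.99415231  4.51585051  7.29065423] 52.75309681892395
[701.11295066  26.58389174 135.81268263] 19.047173948147627 [-1.99415231  4.51585051  7.29065423] 52.75309681892395
```

View pics/w2.png

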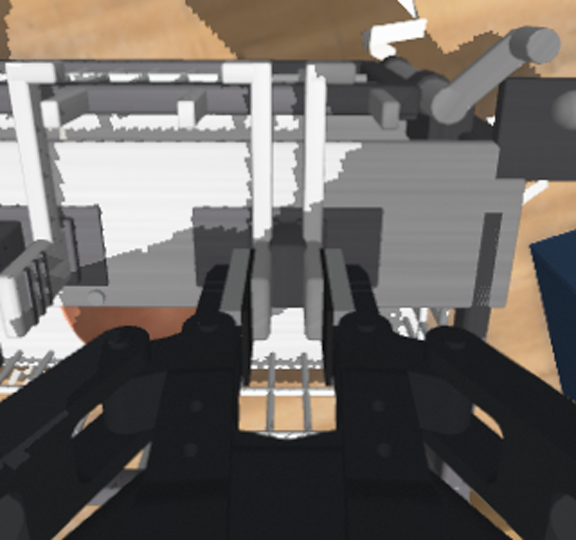

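The picture shows both tabs gripped and both hooks moved evenly inward, so the hinge catch is squeezed. Next is the end catch, 95 mm toward tool −y.

```bash
python3 -m pendant '[[0,0,0,0,0,0,0.04],[0,0,0,0,0,0,0.085],[0,0,0,0,0,0,0.085],[0,0,0,0,0,0,0.085],[0,0,0,0,0,0,0.085],[0,0,0,0,0,0,0.085]]'; python3 -m pendant '[[0,0,-0.025,0,0,0,0.085],[0,0,-0.025,0,0,0,0.085],[0,-0.032,0,0,0,0,0.085],[0,-0.032,0,0,0,0,0.085],[0,-0.031,0,0,0,0,0.085],[0,0,0,0,0,0,0.085],[0,0,0.025,0,0,0,0.085],[0,0,0.025,0,0,0,0.085],[0,0,0,0,0,0,0.085]]'
```

```text
clock: 4.65
position: [699.6, 25.2, 131.7]
ee_rot: [0.139, 0.99, -0.0, -0.0]
contact_force: [1.0, 0.7, 0.3]
gripper_width: 85.3
grasp_force: 0.0
clock: 5.55
position: [671.1, -65.7, 127.9]
ee_rot: [0.139, 0.99, -0.0, -0.004]
contact_force: [0.1, 1.3, -0.6]
gripper_width: 84.9
grasp_force: 0.0
```

```bash
python3 -m pendant '[[0,0,0,0,0,0,0.06],[0,0,0,0,0,0,0.04],[0,0,0,0,0,0,0.03],[0,0,0,0,0,0,0.02],[0,0,0,0,0,0,0.018],[0,0,0,0,0,0,0.018],[0,0,0,0,0,0,0.018],[0,0,0,0,0,0,0.018],[0,0,0,0,0,0,0.018],[0,0,0,0,0,0,0.018]]'; python3 - <<'E'
from bench import arm
import cv2
d=arm.get_image("wrist"); i=d["image"][100:400,160:480,::-1]
cv2.imwrite("pics/w3.png",cv2.resize(i,None,fx=1.8,fy=1.8,interpolation=cv2.INTER_CUBIC))
E
```

```text
clock: 6.55
position: [675.0, -64.8, 135.7]
ee_rot: [0.139, 0.99, 0.001, 0.003]
contact_force: [-1.9, 4.9, 7.7]
gripper_width: 19.1
grasp_force: 52.7
```

View pics/w3.png

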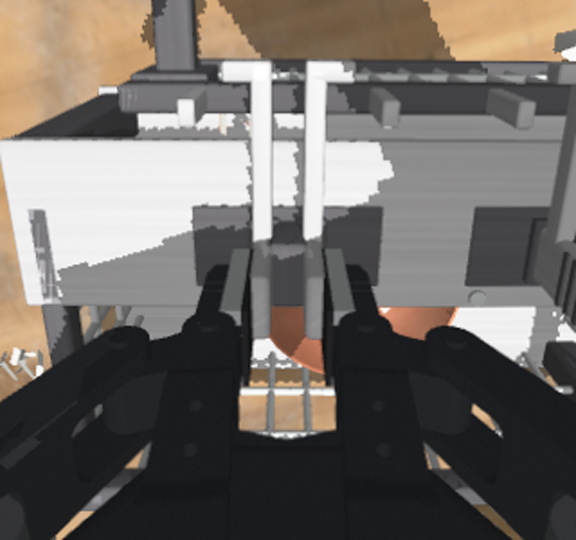

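The end catch is squeezed evenly too, with both hooks inward at (262,150) and (314,150). Next I'll open, rise and go to the handle at tool x +95, y −40.

```bash
python3 -m pendant '[[0,0,0,0,0,0,0.04],[0,0,0,0,0,0,0.085],[0,0,0,0,0,0,0.085],[0,0,0,0,0,0,0.085],[0,0,0,0,0,0,0.085],[0,0,0,0,0,0,0.085],[0,0,-0.035,0,0,0,0.085],[0,0,-0.035,0,0,0,0.085]]'; python3 -m pendant '[[0.032,-0.013,0,0,0,0,0.085],[0.032,-0.013,0,0,0,0,0.085],[0.031,-0.014,0,0,0,0,0.085],[0,0,0,0,0,0,0.085],[0,0,0.035,0,0,0,0.085],[0,0,0.035,0,0,0,0.085],[0,0,0,0,0,0,0.085],[0,0,0,0,0,0,0.04],[0,0,0,0,0,0,0.012],[0,0,0,0,0,0,0.012],[0,0,0,0,0,0,0.012],[0,0,0,0,0,0,0.012]]'; python3 -m pendant '[[0,0,0,0,0,0,0.012],[0,0,0,0,0,0,0.012],[0,0,0,0,0,0,0.012]]'
python3 - <<'E'
from h import *
from bench import arm
import cv2
d=arm.get_image("wrist"); i=d["image"][:,:,::-1]
cv2.imwrite("pics/w4.png",i)
s=arm.read_state();p=np.array([636,-13.4,-.280]);q=R.from_quat(s["ee_rot"])
# tool-axis waypoints for arc
rel=np.array([-45,-185,0.]);h=np.array([0,105,130.]);prev=G(p,h+rel)[0]
for t in np.arange(.1,1.56,.1):
    c=G(p,h+R.from_euler('z',-t).apply(rel))[0]; print(round(t,2),c.round(),q.inv().apply(c-prev).round(1)); prev=c
E
```

```text
clock: 7.4
position: [672.8, -66.2, 201.3]
ee_rot: [0.139, 0.99, -0.001, -0.002]
contact_force: [0.7, -0.6, 0.7]
gripper_width: 85.0
grasp_force: 0.0
clock: 8.6
position: [572.3, -76.6, 133.5]
ee_rot: [0.139, 0.99, 0.002, 0.002]
contact_force: [0.8, 4.5, 0.2]
gripper_width: 16.4
grasp_force: 58.4
clock: 8.9
position: [572.3, -76.6, 133.5]
ee_rot: [0.138, 0.99, 0.001, 0.002]
contact_force: [-0.7, 6.5, 3.1]
gripper_width: 16.5
grasp_force: 58.5
0.1 [555. -68. 130.] [18.2  5.5 -0. ]
0.2 [540. -56. 130.] [17.6  7.2 -0. ]
0.3 [526. -43. 130.] [16.8  9.  -0. ]
0.4 [514. -28. 130.] [15.8 10.6 -0. ]
0.5 [503. -12. 130.] [14.7 12.1 -0. ]
0.6 [494.   4. 130.] [13.4 13.5 -0. ]
0.7 [486.  22. 130.] [12.  14.8  0. ]
0.8 [481.  40. 130.] [10.4 15.9  0. ]
0.9 [477.  59. 130.] [ 8.8 16.9  0. ]
1.0 [475.  78. 130.] [ 7.1 17.7  0. ]
1.1 [475.  97. 130.] [ 5.3 18.3  0. ]
1.2 [477. 116. 130.] [ 3.4 18.7  0. ]
1.3 [480. 134. 130.] [ 1.5 19.   0.1]
1.4 [486. 152. 130.] [-0.4 19.   0.1]
1.5 [493. 170. 130.] [-2.3 18.9  0.1]
```

View pics/w4.png

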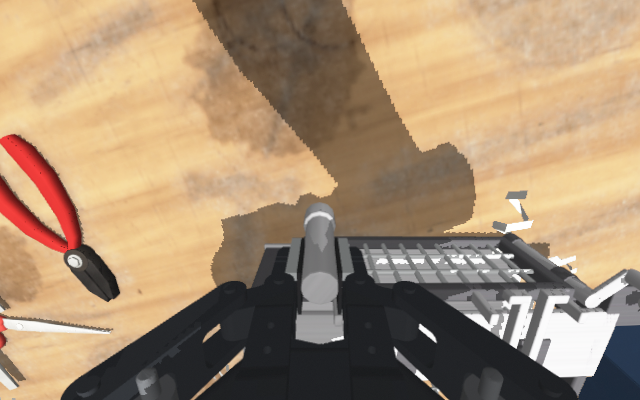

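The handle top, at about (320,290), sits between the pads. Now I'll swing the gate along the arc.

```bash
python3 -m pendant '[[0.009,0.003,0,0,0,0,0.012],[0.009,0.003,0,0,0,0,0.012],[0.009,0.0035,0,0,0,0,0.012],[0.009,0.0035,0,0,0,0,0.012],[0.0085,0.0045,0,0,0,0,0.012],[0.0085,0.0045,0,0,0,0,0.012],[0.008,0.0053,0,0,0,0,0.012],[0.008,0.0053,0,0,0,0,0.012],[0.0073,0.006,0,0,0,0,0.012],[0.0073,0.006,0,0,0,0,0.012]]'
```

```text
clock: 9.95
position: [502.6, -12.7, 133.3]
ee_rot: [0.139, 0.99, -0.001, 0.0]
contact_force: [2.2, -0.5, 8.3]
gripper_width: 16.4
grasp_force: 59.6
```

```bash
python3 -m pendant '[[0.0067,0.0068,0,0,0,0,0.012],[0.0067,0.0068,0,0,0,0,0.012],[0.006,0.0074,0,0,0,0,0.012],[0.006,0.0074,0,0,0,0,0.012],[0.0052,0.008,0,0,0,0,0.012],[0.0052,0.008,0,0,0,0,0.012],[0.0044,0.0085,0,0,0,0,0.012],[0.0044,0.0085,0,0,0,0,0.012],[0.0035,0.0089,0,0,0,0,0.012],[0.0035,0.0089,0,0,0,0,0.012]]'
```

```text
clock: 10.95
position: [470.7, 75.7, 133.0]
ee_rot: [0.14, 0.99, -0.003, -0.004]
contact_force: [-7.2, -5.8, 18.5]
gripper_width: 16.5
grasp_force: 61.2
```

```bash
python3 -m pendant '[[0.0026,0.0092,0,0,0,0,0.012],[0.0026,0.0092,0,0,0,0,0.012],[0.0017,0.0094,0,0,0,0,0.012],[0.0017,0.0094,0,0,0,0,0.012],[0.0008,0.0095,0,0,0,0,0.012],[0.0008,0.0095,0,0,0,0,0.012],[-0.0002,0.0095,0,0,0,0,0.012],[-0.0002,0.0095,0,0,0,0,0.012],[-0.001,0.0095,0,0,0,0,0.012],[-0.001,0.0095,0,0,0,0,0.012],[0,0,0,0,0,0,0.012],[0,0,0,0,0,0,0.012]]'; python3 -m pendant '[[0,0,0,0,0,0,0.012],[0,0,0,0,0,0,0.012],[0,0,0,0,0,0,0.012]]'
python3 - <<'E'
from bench import arm
import cv2
i=arm.get_image("top")["image"][90:270,240:480,::-1]
cv2.imwrite("pics/t5.png",cv2.resize(i,None,fx=3.3,fy=3.3,interpolation=cv2.INTER_CUBIC))
E
```

```text
clock: 12.15
position: [489.2, 169.3, 132.5]
ee_rot: [0.139, 0.99, -0.002, -0.004]
contact_force: [-11.0, 2.0, 15.2]
gripper_width: 16.4
grasp_force: 61.9
clock: 12.45
position: [489.1, 169.1, 132.5]
ee_rot: [0.139, 0.99, -0.002, -0.004]
contact_force: [-10.7, 2.7, 14.4]
gripper_width: 16.5
grasp_force: 61.8
```

View pics/t5.png

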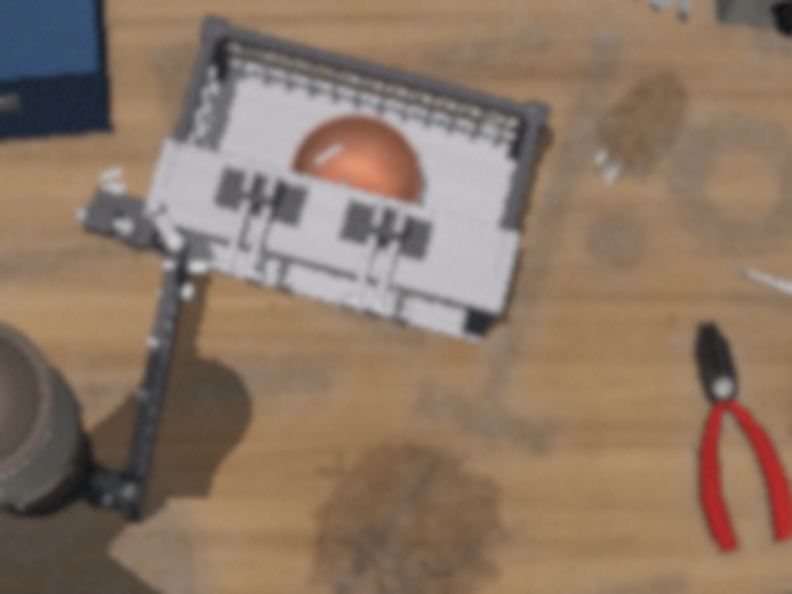

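The picture shows the gate running from (180,260) to (135,510), about square to the guard. All four jaws are in, the handle is held and nothing else has moved, so I'm handing it in.

```bash
python3 -c "
from bench import arm
print(arm.job_done())"
```

```text
the job is handed in; nothing more can be done
None
```

I squeezed both catches in and swung the gate past its detent to about 1.5 rad by camera and arm-position estimates, with the handle still gripped; I handed the job in at about 12.5 s and got no verdict back.

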